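# Turn the small cups out of the flip rack onto the draining deck

## Robot

A 7-joint arm with a two-finger parallel gripper is mounted at the origin on the work surface. World frame = base frame: x ahead of the robot, y to its left, z up, the work surface at z = 0. Lengths are in m, angles in rad, forces in N, time in s.
With the tool pointing down it reaches from about 0.4 to 0.85 m from the base axis. Payload 4.5 kg.
Tool frame: the origin (TCP) lies at the very end of the fingers, on their centre line; the grasp point (between the pads) lies 19 mm behind it; y points along the fingers, x is the direction in which the jaws open and shut, and the axes are right-handed (so a half turn about y gives the same grasp; the last joint's range is limited). The gripper opens to 88 mm and grips with 3 to 60 N. Pads are 18 mm wide; open, the fingers measure 123 mm over their backs; the gripper's body (75 mm by 187 mm) begins 45 mm behind the grasp point.
Start: joints at [1.231, 0.689, -0.195, 1.565, 0.157, 0.902, -0.215], TCP at [0.228, -0.582, 0.239] pointing down, gripper open.
Joint ranges: [-3.01, 3.01], [-0.46, 2.08], [-1.47, 1.51], [0.13, 2.56], [-1, 4.14], [0.04, 2.09], [-2.66, 2.66]. Speed limits (rad/s): [2.57, 2.57, 3.14, 3.14, 3.14, 3.14, 3.14].

## Interface

Orientations are given as a unit quaternion [x, y, z, w].
In Python, from plant import r gives the robot as it stands.
- The arm moves only by the shell command python3 -m inch 'ROWS' [OPENING] [FORCE]. ROWS is JSON, a list of rows, each a list of 6 numbers: the shift along the tool's x, y, z in mm, then the turn, a rotation vector about the tool's x, y, z in rad. In form: [[x, y, z, ax, ay, az], ...]. A call has 1 to 12 rows; each row shifts and turns the commanded pose from where the row before left it, along the tool's axes as they then stand; what a row does not reach is not made up. A row lasts 1/12 s, in which the tool goes at most 41.7 mm and 7.16 degrees, less where a joint would pass 70% of its speed; a pose out of reach is approached as far as the arm can. A call is refused whole if a number of a shift passes 41.7 or a number of a turn 0.125, either way. A call with a gripper value outside its range is refused whole. OPENING is the finger opening in mm, from 0 to 88.1, set as the call begins (- or left out, the last holds). The fingers move at their own pace and stop on an object; FORCE is the grip in N (left out, the last holds). Time passes only in rows, so rows that do not move let the fingers close. It gives the time, the measured TCP pose, the force and the opening at its end, in the units of the state.
- r.get_state(): the state, without advancing time (a new reading comes with each control period).
- r.snapshot(name): name is "side" or "top"; returns a dict with "img" (384x512x3 uint8, red, green, blue), "range_z" (384x512 float32, m along the optical axis (not along the pixel's ray), 0 where there is no reading), "mtx" (3x3 intrinsics, pixels), "camera_from_world" (4x4, takes a point from world to camera coordinates). Camera axes: x right, y down, z forward; pixel columns grow to the right and rows downward; lengths in m; the calibration is good to about 2 mm. A picture is of the moment at which its call begins.
- r.finish_job(): hands the job in, once; it reports no verdict.
The state is a dict: "clock": time; "q": joint angles; "qd": joint speeds; "joint_torque": joint torques, N m; "tool_pos": TCP position; "eef_rot": TCP orientation; "contact_force": force on the tool from outside, world axes, zero at the start; "moment": the same for the moment, N m; "opening": opening from 0.0 (shut) to 1.0 (fully open).
Only numpy, scipy, OpenCV 4.12 (cv2) and the standard library are available. Lean on these libraries where they do the work, as an engineer would, in place of code of your own. Each camera call takes 0.05 s, during which the arm holds its last target.

## Task

Turn the two little cups out to drain: pinch the bars of the hinged rack and of the loose board lying on it together, so that the board stays tight against the rack, and swing both fully over onto the draining deck. Then let go of the board and swing the rack alone all the way back to where it started, leaving the board flat on the deck with both cups standing mouth down on it. Do not disturb the mug, salt shaker, jar and teal lid round about.

Things in the scene. Friction and masses are not known exactly. Their poses are not given: they have to be found in the camera images.
- hinge (a point): Middle of the level hinge axis, 65 mm up, of the cup turner: a wooden stand (176 x 180 mm) fixed to the counter, its place and yaw vary. x lies along the axis, z up; at first the rack with its bars is on the +y side, the draining deck on the -y side. The axis is also a fixed 11 mm steel rod, 158 mm long: the board's hinge edge is tucked under it at first and rests on it when turned over.
- rack (a joint): Angle of the wooden rack: 0 at rest, cups mouth up (hard stop); 1.57 upright; 3.14 turned over above the deck (hard stop). Almost no friction: it falls if let go part-way. The rack (0.3 kg) is 142 mm along the hinge, reaches 80 mm out from the axis, and has two open compartments with a cup in each. Its floor's outside is 53 mm below the axis at 0, and 53 mm above it at 3.14.
- rack_bar (a point): Middle of the rack's round steel bar, 10 mm thick, 146 mm long along its x, parallel to the hinge; turns with the rack. At 0 it is 120 mm out from the axis (+y) and 22.5 mm below it; at 3.14, 120 mm out to -y and 22.5 mm above. 35 mm are free between bar and rack. Rods 69 mm either side of its middle hold it; about 46 mm either side it can be pinched alone, clear of the board's bar.
- cover_bar (a point): Middle of the loose board's steel bar, 10 mm thick, 50 mm long, 81 mm from the board's centre. At first it lies 10.5 mm straight above the rack's bar (axis to axis); turned over, below it. The rods holding it leave 37 mm clear in the middle. Pinched lightly across (about 15 N) both bars stay together and turn within the fingers, which may point down all the way; upright, the pair is 20.5 mm wide.
- cover_mid (a point): Centre of the loose light-wood board (the cover), 122 mm by 86 mm by 6 mm, about 0.11 kg, its two corners by the bar notched round stops on the rack, with 2 mm of play; x along the hinge, y towards its bar, z up at first and pointing down once turned over.
- cover_seat (a point): Where the board's centre sits on the rack; turns with the rack. In the rack's frame 39 mm out from the axis and 9 mm below it.
- deck (a point): Middle of the top of the fixed slatted draining deck, 132 by 74 mm, 70.5 mm above the counter, 39 mm from the hinge axis on its -y side. The board ends flat on it, its bar overhanging the deck's far edge.
- cup1_mid (a point): Centre (half-way up) of one small white ceramic cup, conical, 34 mm high, 48 mm across at the rim, 30 mm at the foot, 0.06 kg, without handle, standing mouth up (own z up) in the rack; not touched by the robot. It has about 5 mm of play.
- cup2_mid (a point): Centre of the other small cup, the same in every way, in the other compartment.
- mug_mid (a point): Bystander: the white mug standing upright on the counter, 82 mm across and 92 mm high with a side handle; the point is on its axis 46 mm up.
- shaker_mid (a point): Bystander: the chrome salt shaker with a dark twist top, 42 mm across and 80 mm high; the point is on its axis 40 mm up.
- jar_mid (a point): Bystander: the closed glass jar, 76 mm across and 120 mm high; the point is on its axis 60 mm up.
- lid_mid (a point): Bystander: the teal silicone lid lying flat on the counter, a disc 110 mm across and 5 mm thick with a 24 mm knob on top, 21 mm high in all; the point is on its axis 10 mm up.
Not all that is in view belongs to the job. Of the things shaped like the part that bears cover_bar, the wooden one is meant.

How it is judged:
On the way, in this order (a step that is already met when the one before it is completed fails the run):
1. the rack swings down past upright with the board still held flat against it (board centre within 15 mm of its seat, tilted less than 9 degrees from it) (value of joint rack between 2.2 and 2.7 rad and distance between cover_mid and cover_seat below 0.015 m and angle between the z axis of cover_mid and the z axis of cover_seat, either way round below 0.16 rad), for 0.05 s.
2. rack and board are fully turned over on the deck (rack past 3.0 rad, board centre within 15 mm of its seat) (value of joint rack above 3 rad and distance between cover_mid and cover_seat below 0.015 m), for 0.2 s.
At the end, for the whole second after the job is handed in: The rack is back at its start (within 0.17 rad), the board lies upside down and flat (within 10 degrees) on the deck with its centre within 25 mm of the deck's middle, and both cups stand mouth down (within 12 degrees) on the board, their centres over it; all stays so for a second (value of joint rack below 0.17 rad and angle between cover_mid's own z axis and vertical above 2.97 rad and distance between cover_mid and deck below 0.025 m and angle between each of cup1_mid, cup2_mid's own z axis and vertical above 2.93 rad and z of cup1_mid in the frame of cover_mid between -0.03 and -0.01 m and x of cup1_mid in the frame of cover_mid between -0.06 and 0.06 m and y of cup1_mid in the frame of cover_mid between -0.043 and 0.043 m and z of cup2_mid in the frame of cover_mid between -0.03 and -0.01 m and x of cup2_mid in the frame of cover_mid between -0.06 and 0.06 m and y of cup2_mid in the frame of cover_mid between -0.043 and 0.043 m); the robot touches nothing.
It fails at once if the mug is moved more than 30 mm (distance of mug_mid from where it was at the start of the episode above 0.03 m).
It fails at once if the salt shaker is moved more than 30 mm (distance of shaker_mid from where it was at the start of the episode above 0.03 m).
It fails at once if the jar is moved more than 30 mm (distance of jar_mid from where it was at the start of the episode above 0.03 m).
It fails at once if the teal lid is moved more than 30 mm (distance of lid_mid from where it was at the start of the episode above 0.03 m).
It also fails if it takes over 56 s, if anything falls off the work surface, if the arm or the gripper's body presses on something with over 40 N, if the wrist force passes 120 N, or if a joint passes its speed limit or range.

## Working session

There is one attempt and no reset: what is moved stays moved. The work goes in short steps, Python scripts to look and compute and a shell command to move; the robot and the scene stay as the last step left them, time stands still between calls to the robot, and variables do not carry over. Pictures are saved under pics/ and viewed, and the job is handed in when it is done.

```bash
ls; mkdir -p pics; python3 - <<'E'
from plant import r
import cv2,numpy as np
print(r.get_state())
for n in("side","top"):
    s=r.snapshot(n); cv2.imwrite(f"pics/{n}0.png",cv2.cvtColor(s["img"],cv2.COLOR_RGB2BGR)); np.savez(f"{n}0.npz",**s); print(s["mtx"],s["camera_from_world"])
E
```

```text
pics
{'clock': 0.0, 'q': array([ 1.23078517,  0.68996846, -0.19450019,  1.56634966,  0.15731748,
        0.9024907 , -0.2150929 ]), 'qd': array([ 0.00089256,  0.00025227,  0.00231151,  0.00161568, -0.00044105,
       -0.00059887,  0.00058129]), 'joint_torque': array([-8.40785719e-05, -5.27556789e+01, -1.26642399e+00, -1.53423339e+01,
       -5.25781210e-02,  6.75153569e-03,  1.88327135e-04]), 'tool_pos': array([ 0.22794047, -0.58127285,  0.23791787]), 'eef_rot': array([-0.58390327,  0.39891693, -0.39779345,  0.58453625]), 'contact_force': array([0.01327751, 0.17371904, 0.07445787]), 'moment': array([ 0.00360056, -0.0095859 , -0.02479788]), 'opening': 1.0024462071056253}
[[401.64294966   0.         252.92411012]
 [  0.         401.64294966 195.526917  ]
 [  0.           0.           1.        ]] [[ 0.91591809 -0.40120393  0.01137833 -0.51111376]
 [-0.306642   -0.71776915 -0.62512249  0.23066708]
 [ 0.25896861  0.56907192 -0.78044372  0.94544384]
 [ 0.          0.          0.          1.        ]]
[[416.36276969   0.         253.89809061]
 [  0.         416.36276969 195.94618887]
 [  0.           0.           1.        ]] [[ 0.01783112 -0.99952056  0.02531193 -0.02582462]
 [-0.99431495 -0.02038486 -0.10450949  0.58130791]
 [ 0.10497537 -0.02330451 -0.99420173  1.16693792]
 [ 0.          0.          0.          1.        ]]
```

View pics/side0.png

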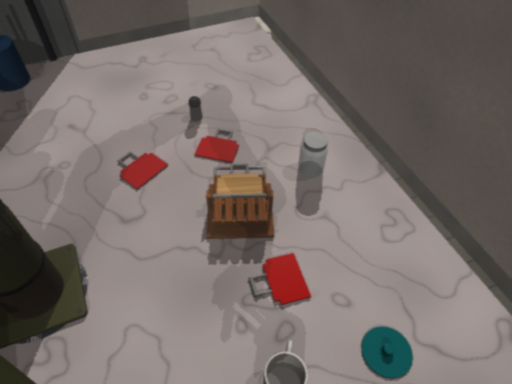

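View pics/top0.png

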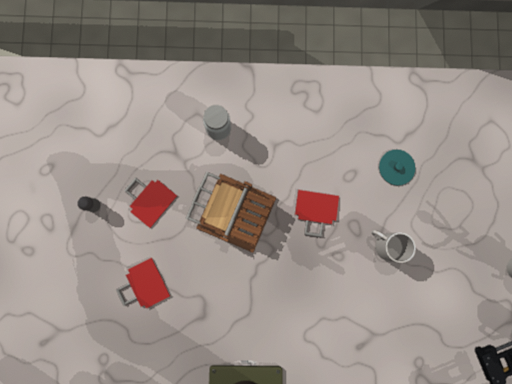

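The pictures show the stand, with the light-wood board on it, near top (236,212) and side (240,205). Three red boards with bars, at top (153,203), (148,283) and (317,207), are look-alikes. The wooden one at top (222,205) is the one meant. I'll enlarge it to confirm.

```bash
python3 - <<'E'
import cv2,numpy as np
a=cv2.imread("pics/top0.png")[160:265,170:300]; b=cv2.imread("pics/side0.png")[150:275,190:290]
a=cv2.resize(a,None,fx=6,fy=5.7*6/5.7,interpolation=cv2.INTER_CUBIC)[:600];b=cv2.resize(b,None,fx=4.8,fy=4.8,interpolation=cv2.INTER_CUBIC)
cv2.imwrite("pics/topc.png",a[:600,:800]);cv2.imwrite("pics/sidec.png",b)
E
```

```text
(no output)
```

View pics/topc.png

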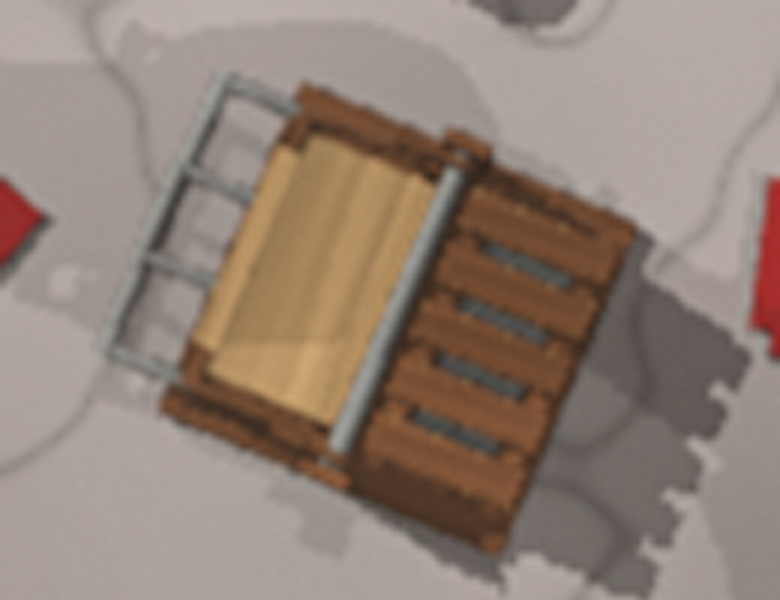

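View pics/sidec.png

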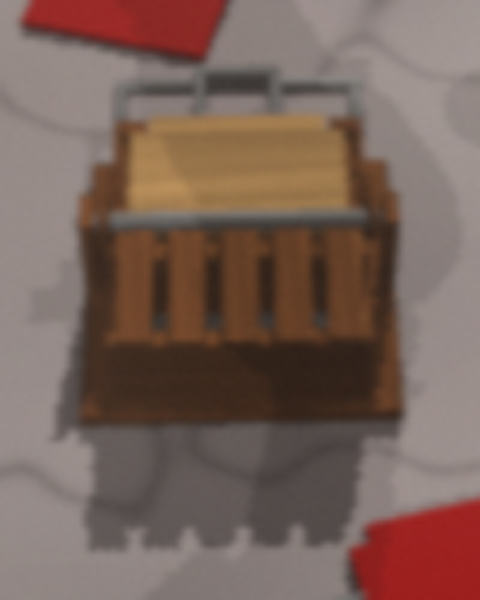

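Confirmed: the light-wood board has its bar above the rack bar and its edge is tucked under the rod. Next I'll triangulate the rod and bars from both views and fit the stand's pose.

```bash
cat > h.py <<'E'
import numpy as np
from scipy.optimize import least_squares
S={n:dict(np.load(f"{n}0.npz")) for n in("side","top")}
def proj(n,P):
    s=S[n];c=s["camera_from_world"]@np.r_[P,1];u=s["mtx"]@c[:3];return u[:2]/u[2]
def tri(pt,ps):
    f=lambda P:np.r_[proj("top",P)-pt,proj("side",P)-ps]
    o=least_squares(f,[.5,0,.05]);return o.x,o.fun
def W(p,h):
    x,y,a,z=p;c,s=np.cos(a),np.sin(a)
    return np.array([x+c*h[0]-s*h[1],y+s*h[0]+c*h[1],z+h[2]])
E
python3 - <<'E'
from h import *
t=lambda x,y:np.array([(x+.5)/6-.5+170,(y+.5)/6-.5+160]); s=lambda x,y:np.array([(x+.5)/4.8-.5+190,(y+.5)/4.8-.5+150])
m=.001
pts={"rod+":(t(457,168),s(367,217),[74,0,0]),"rod-":(t(338,450),s(110,217),[-77,0,0]),
"bar+":(t(224,80),s(358,86),[71,120,-22.5]),"bar-":(t(113,351),s(118,88),[-71,120,-22.5]),
"cb+":(t(188,172),s(275,73),[23,120,-12]),"cb-":(t(150,258),s(203,73),[-23,120,-12])}
for k,(a,b,c) in pts.items():
    P,e=tri(a,b);print(k,P.round(4),e.round(2))
def f(p):return np.concatenate([np.r_[proj("top",W(p,np.array(c)*m))-a,proj("side",W(p,np.array(c)*m))-b] for a,b,c in pts.values()])
for fixz in(0,1):
    o=least_squares((lambda p:f(np.r_[p,.065])) if fixz else f,[.42,.05,-.2]+([] if fixz else [.065]),loss="soft_l1")
    print(o.x.round(4),np.abs(o.fun).reshape(-1,4).round(1))
p=np.r_[o.x,.065]
import cv2
for n in("top","side"):
    im=cv2.imread(f"pics/{n}0.png");k=5
    u0=proj(n,W(p,[0,0,0])).astype(int)-[60,55];im=cv2.resize(im[u0[1]:u0[1]+120,u0[0]:u0[0]+130],None,fx=k,fy=k,interpolation=cv2.INTER_CUBIC)
    def L(a,b,c):
        q=[tuple(int(v) for v in ((proj(n,W(p,np.array(h)*m))-u0+.5)*k)) for h in(a,b)];cv2.line(im,*q,c,1)
    L([-79,0,0],[79,0,0],(0,0,255));L([-73,120,-22.5],[73,120,-22.5],(255,0,0));L([-25,120,-12],[25,120,-12],(0,255,0))
    d=[[-66,-76,5.5],[66,-76,5.5],[66,-2,5.5],[-66,-2,5.5]]
    for i in range(4):L(d[i],d[(i+1)%4],(255,255,0))
    d=[[-61,-4,-6],[61,-4,-6],[61,82,-6],[-61,82,-6]]
    for i in range(4):L(d[i],d[(i+1)%4],(255,0,255))
    cv2.imwrite(f"pics/{n}fit.png",im)
for n,q in(("mug",(399,248)),("jar",(217,118)),("shaker",(88,204)),("lid",(397,167)),("base",(247,375))):
    s=S["top"];z=float(s["range_z"][q[1],q[0]]);c=np.linalg.inv(s["mtx"])@[q[0],q[1],1]*z
    print(n,(np.linalg.inv(s["camera_from_world"])@np.r_[c,1])[:3].round(3))
E
```

```text
rod+ [0.6    0.0097 0.0667] [-0.12  0.32  0.32 -0.04]
rod- [0.4691 0.0612 0.0715] [-0.    0.01  0.01 -0.  ]
bar+ [0.6447 0.1208 0.042 ] [ 0.1  -0.27 -0.28  0.04]
bar- [0.5127 0.1686 0.0489] [-0.09  0.31  0.33 -0.04]
cb+ [0.5976 0.1349 0.0593] [ 0.03 -0.08 -0.09  0.01]
cb- [0.5577 0.1509 0.06  ] [ 0.12 -0.38 -0.4   0.05]
[ 0.5346  0.0335 -0.3757  0.0685] [[1.1 0.9 2.1 0.1]
 [0.2 2.3 2.2 1.3]
 [0.6 0.5 0.  0.5]
 [0.9 0.4 0.  0.1]
 [0.5 0.8 0.4 0. ]
 [0.7 0.1 0.9 0.3]]
[ 0.5356  0.0347 -0.3721] [[0.6 1.2 2.2 0.4]
 [0.5 1.9 1.9 1.8]
 [0.1 0.5 0.  0.1]
 [1.1 0.3 0.2 0.6]
 [0.9 0.9 0.5 0.4]
 [1.  0.2 0.8 0.8]]
mug [ 0.44  -0.444  0.002]
jar [0.781 0.091 0.124]
shaker [0.546 0.44  0.075]
lid [ 0.677 -0.436  0.02 ]
base [ 0.079 -0.005  0.008]
```

View pics/topfit.png

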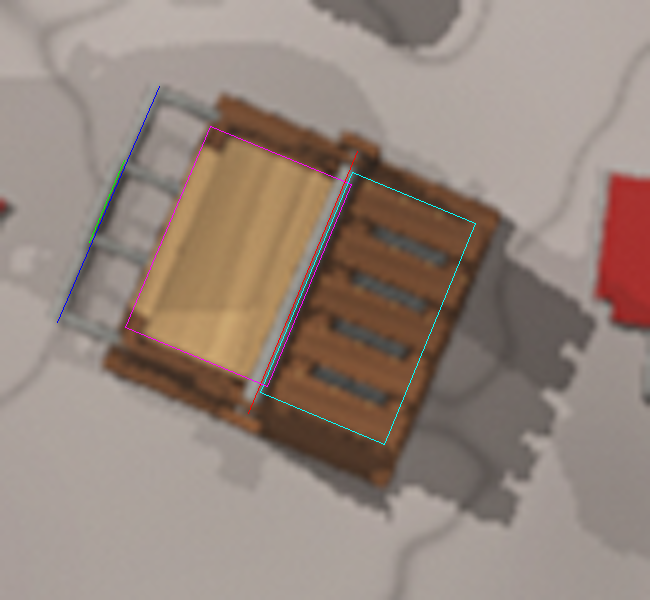

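View pics/sidefit.png

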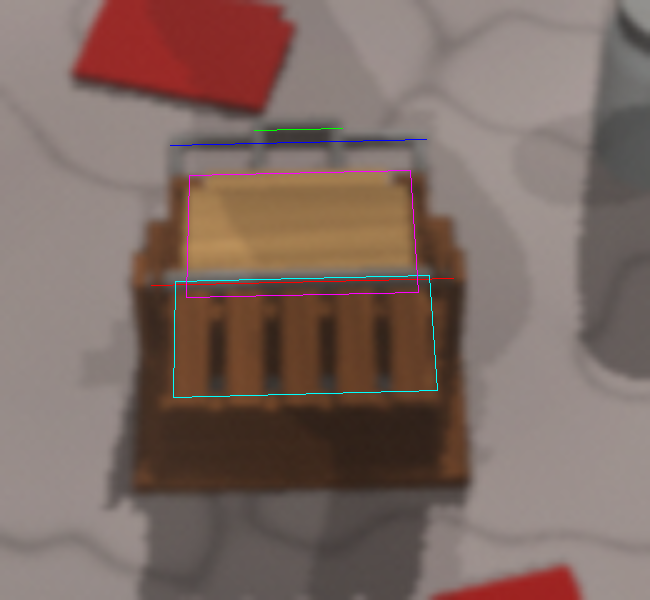

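```bash
python3 - <<'E'
from h import *
from scipy.spatial.transform import Rotation as R
def cloud(n):
    s=S[n];z=s["range_z"].astype(float);v,u=np.mgrid[:384,:512]
    c=np.stack([(u-s["mtx"][0,2])/s["mtx"][0,0]*z,(v-s["mtx"][1,2])/s["mtx"][1,1]*z,z],-1)
    T=np.linalg.inv(s["camera_from_world"]);return c@T[:3,:3].T+T[:3,3]
for n in("top","side"):
    P=cloud(n); 
    for nm,a,b in(("cb",(201.3,188.7),(195,203)),("rod",(244,193),(229,230)),("bar-",(193.5,207),(190,216)),("bar+",(205,178),(203,184))) if n=="top" else (("cb",(234,164.8),(246,164.8)),("rod",(218,195.2),(262,195.2))):
        o=[]
        for k in np.linspace(0.1,.9,9):
            u=int(round(a[0]+k*(b[0]-a[0])));v=int(round(a[1]+k*(b[1]-a[1])))
            W_=P[v-1:v+2,u-1:u+2].reshape(-1,3);o.append(W_[W_[:,2].argmax()])
        print(n,nm,"top of it",np.median(o,0).round(4))
    m=(np.abs(P[...,0]-.535)<.15)&(np.abs(P[...,1]-.05)<.15)
    for lo,hi,t in((.0,.004,"floor"),(.066,.0745,"deck"),(.055,.0635,"board")):
        c=P[m&(P[...,2]>-.01)&(P[...,2]<.09)]
        q=c[(c[:,2]>lo)&(c[:,2]<hi)];print(n,t,len(q),np.median(q,0).round(4))
    Z=P[m][:,2];print(np.histogram(Z,np.arange(-.005,.09,.005))[0])
s=S["top"]
from plant import r
st=r.get_state();M=R.from_quat(st["eef_rot"]).as_matrix();print(M.round(3))
E
```

```text
top cb top of it [0.5756 0.1443 0.0564]
top rod top of it [0.5317 0.0349 0.0728]
top bar- top of it [0.5341 0.1627 0.0461]
top bar+ top of it [0.6165 0.1307 0.0492]
top floor 3254 [0.513  0.0626 0.0016]
top deck 1159 [0.5214 0.0016 0.0707]
top board 1451 [0.5533 0.0767 0.0593]
[2598 3537  478  472   93    3    5    2    7   63  122  139  879  644
  460  757   76    6]
side cb top of it [0.5817 0.1437 0.0607]
side rod top of it [0.5372 0.0323 0.0723]
side floor 2787 [ 0.4955 -0.0139  0.0012]
side deck 1172 [ 0.5171 -0.0006  0.0704]
side board 1242 [0.5475 0.0743 0.059 ]
[2381 2854  337  397   96   86   73   78   94  157  200  182  877  425
  548  685   43    0]
[[ 0.365 -0.001  0.931]
 [-0.931  0.001  0.365]
 [-0.002 -1.    -0.   ]]
```

Measured heights agree with the text: deck 70.5, board top 59, cover bar top about 58 and rod top about 72 mm. The hinge is about (0.535, 0.034, 0.065), with hinge yaw about -0.375. I'll move over the bars first, then turn.

```bash
python3 -m inch '[[-26,0,28,0,0,0],[-26,0,28,0,0,0],[-26,0,28,0,0,0],[-26,0,28,0,0,0],[-26,0,28,0,0,0],[-26,0,28,0,0,0],[-26,0,28,0,0,0],[-26,0,28,0,0,0],[-26,0,28,0,0,0],[-26,0,28,0,0,0],[-26,0,28,0,0,0]]' && python3 -m inch '[[-26,0,28,0,0,0],[-26,0,28,0,0,0],[-26,0,28,0,0,0],[-26,0,28,0,0,0],[-26,0,28,0,0,0],[-26,0,28,0,0,0],[-26,0,28,0,0,0],[-26,0,28,0,0,0],[-26,0,28,0,0,0],[-26,0,28,0,0,0]]' 26 15
python3 -c "
from plant import r;print(r.get_state()['q'])"
```

```text
clock: 1.02
tool_pos: [0.4108, -0.2014, 0.2386]
eef_rot: [0.584, -0.399, 0.398, -0.584]
contact_force: [0.0, -0.9, 0.4]
opening: 0.997
clock: 1.85
tool_pos: [0.5764, 0.143, 0.2384]
eef_rot: [0.585, -0.398, 0.398, -0.584]
contact_force: [0.8, -0.7, 0.1]
opening: 0.296
[-0.25967834  0.64452064 -0.10553443  1.66546202  0.0855343   0.83704187
 -1.5981651 ]
```

```bash
python3 -m inch '[[0,0,0,0,-0.12,0],[0,0,0,0,-0.12,0],[0,0,0,0,-0.12,0],[0,0,0,0,-0.12,0],[0,0,0,0,-0.12,0],[0,0,0,0,-0.12,0],[0,0,0,0,-0.12,0],[0,0,0,0,-0.12,0],[0,0,0,0,-0.12,0],[0,0,0,0,-0.12,0]]' && python3 -m inch '[[0,0,0,0,-0.12,0],[0,0,0,0,-0.12,0],[0,0,0,0,-0.12,0],[0,0,0,0,-0.12,0],[0,0,0,0,-0.12,0],[0,0,0,0,-0.12,0],[0,0,0,0,-0.12,0],[0,0,0,0,-0.12,0],[0,0,0,0,-0.12,0],[0,0,0,0,-0.11,0],[0,0,0,0,0,0]]'
cat >> h.py <<'E'
from scipy.spatial.transform import Rotation as R
Hg=np.array([.535,.034,.065]);YAW=-.375
ex=np.array([np.cos(YAW),np.sin(YAW),0]);ey=np.array([-np.sin(YAW),np.cos(YAW),0])
def rep(g=19):
    from plant import r
    st=r.get_state();M=R.from_quat(st["eef_rot"]).as_matrix();G=st["tool_pos"]-M[:,1]*g*1e-3
    d=G-Hg
    print("t",round(st["clock"],2),"G hinge frame mm",np.round([d@ex*1e3,d@ey*1e3,d[2]*1e3],1),"axes in hinge x:",np.round([M[:,0]@ex,M[:,0]@ey,M[2,0]],3),"y:",np.round([M[:,1]@ex,M[:,1]@ey,M[2,1]],3),"F",np.round([st["contact_force"]@ex,st["contact_force"]@ey,st["contact_force"][2]],1),"open mm",round(st["opening"]*88.1,1),"rackang",np.round(np.arctan2(d[2],d@ey)+np.arctan2(17.25,120),3))
E
python3 -c "
from h import *
rep()"
```

```text
clock: 2.68
tool_pos: [0.5759, 0.1409, 0.2383]
eef_rot: [0.707, 0.003, -0.003, -0.707]
contact_force: [0.3, 0.3, -1.0]
opening: 0.294
clock: 3.6
tool_pos: [0.576, 0.1407, 0.238]
eef_rot: [-0.584, -0.398, 0.398, 0.585]
contact_force: [-0.3, -0.9, -0.4]
opening: 0.296
t 3.6 G hinge frame mm [ -0.9 114.3 192. ] axes in hinge x: [ 0.     1.    -0.001] y: [-0.001 -0.001 -1.   ] F [ 0.1 -1.  -0.4] open mm 26.1 rackang 1.177
```

```bash
python3 -m inch '[[5.7,26,-1,0,0,0],[0,26,0,0,0,0],[0,26,0,0,0,0],[0,26,0,0,0,0],[0,26,0,0,0,0],[0,0,0,0,0,0]]'
python3 - <<'E'
from h import *
rep()
from plant import r
import cv2
for n in("side","top"):
    s=r.snapshot(n);i=cv2.cvtColor(s["img"],cv2.COLOR_RGB2BGR)
    i=i[140:260,180:290] if n=="side" else i[150:270,150:300]
    cv2.imwrite(f"pics/{n}1.png",cv2.resize(i,None,fx=5,fy=5,interpolation=cv2.INTER_CUBIC))
E
```

```text
clock: 4.1
tool_pos: [0.5763, 0.1441, 0.104]
eef_rot: [-0.585, -0.393, 0.4, 0.586]
contact_force: [0.1, -0.2, -0.6]
opening: 0.296
t 4.1 G hinge frame mm [ -1.7 117.7  58. ] axes in hinge x: [ 0.005  1.    -0.007] y: [-0.006 -0.007 -1.   ] F [ 0.2 -0.1 -0.6] open mm 26.1 rackang 0.601
```

View pics/side1.png

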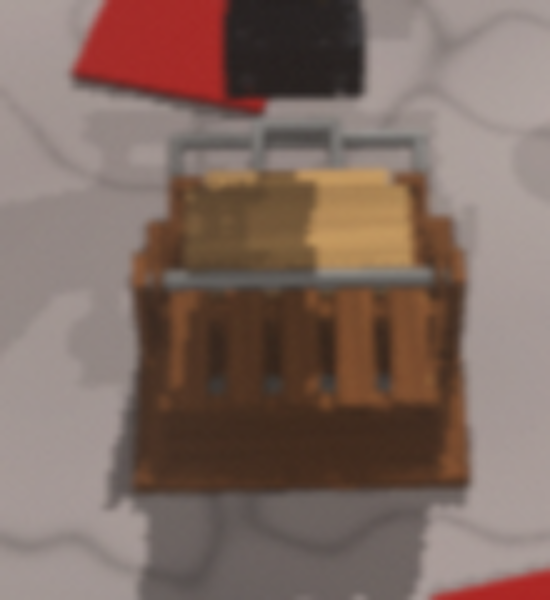

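View pics/top1.png

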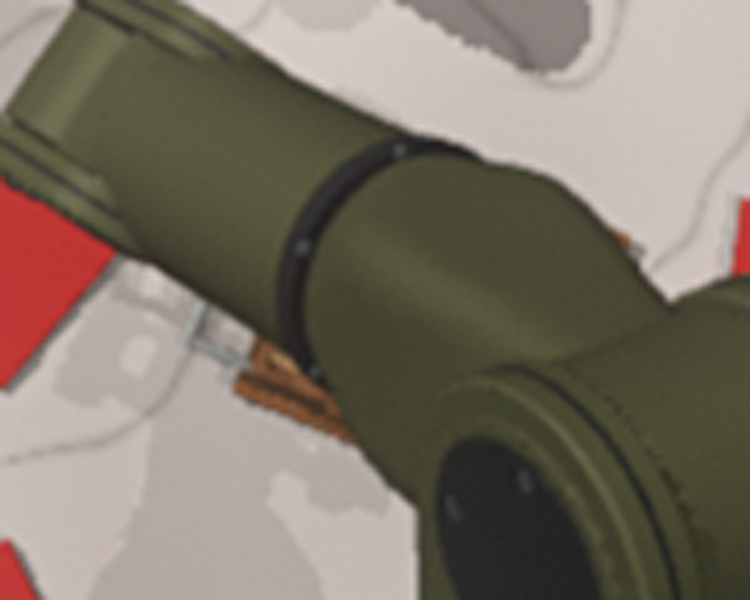

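The side view shows the near finger at (297,50), lined up with the cover bar's middle at (297,138). I'll lower onto the pair.

```bash
python3 -m inch '[[1,20,0,0,0,0],[0,20,0,0,0,0],[0,15,0,0,0,0],[0,12,0,0,0,0],[0,8,0,0,0,0],[0,0,0,0,0,0]]'
python3 - <<'E'
from h import *
rep()
from plant import r
import cv2
for n in("side",):
    s=r.snapshot(n);i=cv2.cvtColor(s["img"],cv2.COLOR_RGB2BGR)
    i=i[120:230,180:290]
    cv2.imwrite(f"pics/{n}2.png",cv2.resize(i,None,fx=5,fy=5,interpolation=cv2.INTER_CUBIC))
E
```

```text
clock: 4.7
tool_pos: [0.5796, 0.1469, 0.0334]
eef_rot: [0.585, 0.397, -0.397, -0.585]
contact_force: [-0.1, -0.1, -0.4]
opening: 0.298
t 4.7 G hinge frame mm [  0.2 121.4 -12.6] axes in hinge x: [ 0.003  1.    -0.001] y: [-0.    -0.001 -1.   ] F [-0.  -0.1 -0.4] open mm 26.2 rackang 0.039
```

View pics/side2.png

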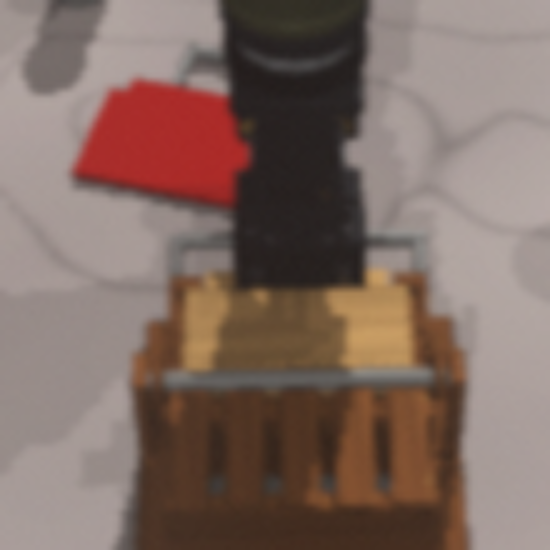

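The gripper body's near end, columns 235–360, is centred on the cover bar and nothing is touching. I'll go 4 mm lower and pinch.

```bash
python3 -m inch '[[-2,4,0,0,0,0],[0,0,0,0,0,0],[0,0,0,0,0,0]]' && python3 -c "
from h import *
rep()" && python3 -m inch '[[0,0,0,0,0,0],[0,0,0,0,0,0],[0,0,0,0,0,0],[0,0,0,0,0,0],[0,0,0,0,0,0],[0,0,0,0,0,0]]' 0 15 &&  python3 -c "
from h import *
rep()"
```

```text
clock: 5.0
tool_pos: [0.5792, 0.145, 0.0302]
eef_rot: [0.585, 0.397, -0.397, -0.585]
contact_force: [-0.3, -0.8, -0.2]
opening: 0.295
t 5.0 G hinge frame mm [  0.5 119.5 -15.8] axes in hinge x: [0.003 1.    0.   ] y: [ 0.001  0.    -1.   ] F [ 0.  -0.9 -0.2] open mm 26.0 rackang 0.012
clock: 5.5
tool_pos: [0.5799, 0.147, 0.0301]
eef_rot: [-0.584, -0.399, 0.396, 0.585]
contact_force: [2.5, 5.1, -2.0]
opening: 0.107
t 5.5 G hinge frame mm [  0.3 121.5 -15.9] axes in hinge x: [0.002 1.    0.004] y: [ 0.001  0.004 -1.   ] F [ 0.5  5.7 -2. ] open mm 9.4 rackang 0.013
```

```bash
python3 -m inch '[[1.5,0,0,0,0,0],[0,0,0,0,0,0],[0,0,0,0,0,0]]' &&  python3 -c "
from h import *
rep()"
```

```text
clock: 5.75
tool_pos: [0.5799, 0.147, 0.0301]
eef_rot: [-0.585, -0.398, 0.397, 0.585]
contact_force: [1.8, 2.8, 1.7]
opening: 0.107
t 5.75 G hinge frame mm [  0.3 121.6 -15.9] axes in hinge x: [0.003 1.    0.001] y: [ 0.001  0.001 -1.   ] F [0.7 3.3 1.7] open mm 9.4 rackang 0.013
```

Pinched: the opening is 9.4 mm, the bar thickness. Residual force is about 3 N. Next I'll work out the arc increments.

```bash
python3 - <<'E'
import numpy as np
def tab(y,z):
    a=np.arctan2(z,y);Rr=np.hypot(y,z);t=a+np.radians(np.arange(0,181,3));X=Rr*np.cos(t);Y=-Rr*np.sin(t)
    d=np.round(np.c_[np.diff(X),np.diff(Y)],1)
    for i in range(0,60,12):print(i*3,",".join(f"[{x},{y},0,0,0,0]" for x,y in d[i:i+12]))
tab(120,-17.25)
E
```

```text
0 [0.7,-6.3,0,0,0,0],[0.4,-6.3,0,0,0,0],[0.1,-6.3,0,0,0,0],[-0.3,-6.3,0,0,0,0],[-0.6,-6.3,0,0,0,0],[-0.9,-6.3,0,0,0,0],[-1.2,-6.2,0,0,0,0],[-1.6,-6.1,0,0,0,0],[-1.9,-6.1,0,0,0,0],[-2.2,-6.0,0,0,0,0],[-2.5,-5.8,0,0,0,0],[-2.8,-5.7,0,0,0,0]
36 [-3.1,-5.5,0,0,0,0],[-3.4,-5.4,0,0,0,0],[-3.7,-5.2,0,0,0,0],[-3.9,-5.0,0,0,0,0],[-4.2,-4.8,0,0,0,0],[-4.4,-4.5,0,0,0,0],[-4.7,-4.3,0,0,0,0],[-4.9,-4.1,0,0,0,0],[-5.1,-3.8,0,0,0,0],[-5.3,-3.5,0,0,0,0],[-5.5,-3.2,0,0,0,0],[-5.6,-2.9,0,0,0,0]
72 [-5.8,-2.7,0,0,0,0],[-5.9,-2.3,0,0,0,0],[-6.0,-2.0,0,0,0,0],[-6.1,-1.7,0,0,0,0],[-6.2,-1.4,0,0,0,0],[-6.3,-1.1,0,0,0,0],[-6.3,-0.7,0,0,0,0],[-6.3,-0.4,0,0,0,0],[-6.3,-0.1,0,0,0,0],[-6.3,0.3,0,0,0,0],[-6.3,0.6,0,0,0,0],[-6.3,0.9,0,0,0,0]
108 [-6.2,1.2,0,0,0,0],[-6.1,1.6,0,0,0,0],[-6.1,1.9,0,0,0,0],[-6.0,2.2,0,0,0,0],[-5.8,2.5,0,0,0,0],[-5.7,2.8,0,0,0,0],[-5.5,3.1,0,0,0,0],[-5.4,3.4,0,0,0,0],[-5.2,3.7,0,0,0,0],[-5.0,3.9,0,0,0,0],[-4.8,4.2,0,0,0,0],[-4.5,4.4,0,0,0,0]
144 [-4.3,4.7,0,0,0,0],[-4.1,4.9,0,0,0,0],[-3.8,5.1,0,0,0,0],[-3.5,5.3,0,0,0,0],[-3.2,5.5,0,0,0,0],[-2.9,5.6,0,0,0,0],[-2.7,5.8,0,0,0,0],[-2.3,5.9,0,0,0,0],[-2.0,6.0,0,0,0,0],[-1.7,6.1,0,0,0,0],[-1.4,6.2,0,0,0,0],[-1.1,6.3,0,0,0,0]
```

```bash
python3 -m inch '[[1.2,-6.3,0,0,0,0],[0.8,-6.3,0,0,0,0],[0.1,-6.3,0,0,0,0],[-0.3,-6.3,0,0,0,0],[-0.6,-6.3,0,0,0,0],[-0.9,-6.3,0,0,0,0],[-1.2,-6.2,0,0,0,0],[-1.6,-6.1,0,0,0,0],[-1.9,-6.1,0,0,0,0],[-2.2,-6.0,0,0,0,0],[-2.5,-5.8,0,0,0,0],[-2.8,-5.7,0,0,0,0]]'
python3 - <<'E'
from h import *
rep()
from plant import r
import cv2
s=r.snapshot("side");i=cv2.cvtColor(s["img"],cv2.COLOR_RGB2BGR)
cv2.imwrite("pics/side3.png",cv2.resize(i[100:220,180:290],None,fx=5,fy=5,interpolation=cv2.INTER_CUBIC))
E
```

```text
clock: 6.75
tool_pos: [0.5757, 0.1367, 0.1043]
eef_rot: [-0.584, -0.398, 0.396, 0.585]
contact_force: [4.3, 4.7, -3.1]
opening: 0.17
t 6.75 G hinge frame mm [  0.2 110.4  58.3] axes in hinge x: [0.002 1.    0.003] y: [ 0.001  0.003 -1.   ] F [ 2.3  5.9 -3.1] open mm 15.0 rackang 0.628
```

View pics/side3.png

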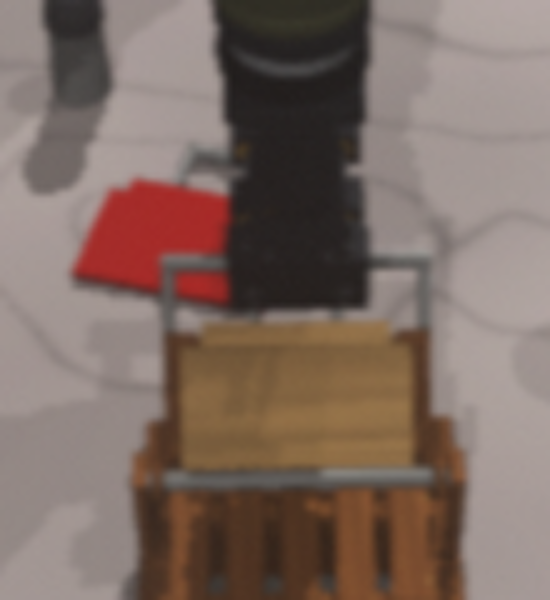

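The rack is up at about 36° with the board still flat against it, and the 15 mm opening is as predicted. Continuing the swing.

```bash
python3 -m inch '[[-2.3,-5.5,0,0,0,0],[-2.8,-5.4,0,0,0,0],[-3.2,-5.2,0,0,0,0],[-3.9,-5.0,0,0,0,0],[-4.2,-4.8,0,0,0,0],[-4.4,-4.5,0,0,0,0],[-4.7,-4.3,0,0,0,0],[-4.9,-4.1,0,0,0,0],[-5.1,-3.8,0,0,0,0],[-5.3,-3.5,0,0,0,0],[-5.5,-3.2,0,0,0,0],[-5.6,-2.9,0,0,0,0]]'
python3 - <<'E'
from h import *
rep()
E
python3 -m inch '[[-5.8,-2.7,0,0,0,0],[-5.9,-2.3,0,0,0,0],[-6.0,-2.0,0,0,0,0],[-6.1,-1.7,0,0,0,0],[-6.2,-1.4,0,0,0,0],[-6.3,-1.1,0,0,0,0],[-6.3,-0.7,0,0,0,0]]'
python3 - <<'E'
from h import *
rep()
from plant import r
import cv2
s=r.snapshot("side");i=cv2.cvtColor(s["img"],cv2.COLOR_RGB2BGR)
cv2.imwrite("pics/side4.png",cv2.resize(i[100:220,180:290],None,fx=5,fy=5,interpolation=cv2.INTER_CUBIC))
E
```

```text
clock: 7.8
tool_pos: [0.5586, 0.094, 0.1592]
eef_rot: [-0.583, -0.403, 0.393, 0.586]
contact_force: [2.7, 10.6, 10.0]
opening: 0.201
t 7.8 G hinge frame mm [-1.000e-01  6.420e+01  1.132e+02] axes in hinge x: [-0.001  1.     0.014] y: [ 0.004  0.014 -1.   ] F [-1.4 10.9 10. ] open mm 17.7 rackang 1.197
clock: 8.38
tool_pos: [0.5417, 0.0519, 0.1711]
eef_rot: [-0.584, -0.401, 0.395, 0.585]
contact_force: [-0.3, 6.3, 17.5]
opening: 0.216
t 8.38 G hinge frame mm [ -0.4  18.9 125.1] axes in hinge x: [0.    1.    0.008] y: [ 0.004  0.008 -1.   ] F [-2.6  5.8 17.5] open mm 19.0 rackang 1.563
```

View pics/side4.png

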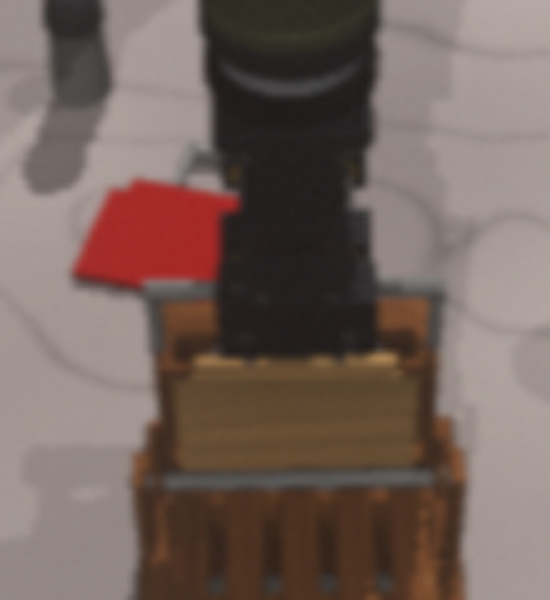

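```bash
python3 -m inch '[[0,0,0,0,0,0],[0,0,0,0,0,0],[0,0,0,0,0,0]]'; python3 - <<'E'
from h import *
rep()
E
```

```text
clock: 8.68
tool_pos: [0.5412, 0.0504, 0.1709]
eef_rot: [0.585, 0.4, -0.396, -0.585]
contact_force: [-1.5, 4.7, 19.5]
opening: 0.217
t 8.68 G hinge frame mm [ -0.3  17.4 124.9] axes in hinge x: [0.001 1.    0.004] y: [ 0.003  0.004 -1.   ] F [-3.1  3.8 19.5] open mm 19.1 rackang 1.575
```

Fz is static at about 19 N. That fits friction from the bars rolling in the pads: the tool is carried about 4 mm up. I'll continue with a small downward bias, watching force and height.

```bash
python3 -m inch '[[-6.3,0.2,0,0,0,0],[-6.3,0.4,0,0,0,0],[-6.3,0.8,0,0,0,0],[-6.3,1.1,0,0,0,0],[-6.3,1.4,0,0,0,0],[-6.2,1.5,0,0,0,0],[-6.1,1.6,0,0,0,0],[-6.1,1.9,0,0,0,0]]'
python3 - <<'E'
from h import *
rep()
from plant import r
import cv2
s=r.snapshot("side");i=cv2.cvtColor(s["img"],cv2.COLOR_RGB2BGR)
cv2.imwrite("pics/side5.png",cv2.resize(i[100:220,180:290],None,fx=5,fy=5,interpolation=cv2.INTER_CUBIC))
E
```

```text
clock: 9.35
tool_pos: [0.5208, -0.0008, 0.1594]
eef_rot: [0.586, 0.396, -0.398, -0.584]
contact_force: [1.5, 0.6, 1.7]
opening: 0.195
t 9.35 G hinge frame mm [ -0.5 -37.5 113.4] axes in hinge x: [ 0.004  1.    -0.004] y: [ 0.    -0.004 -1.   ] F [1.2 1.1 1.7] open mm 17.2 rackang 2.033
```

View pics/side5.png

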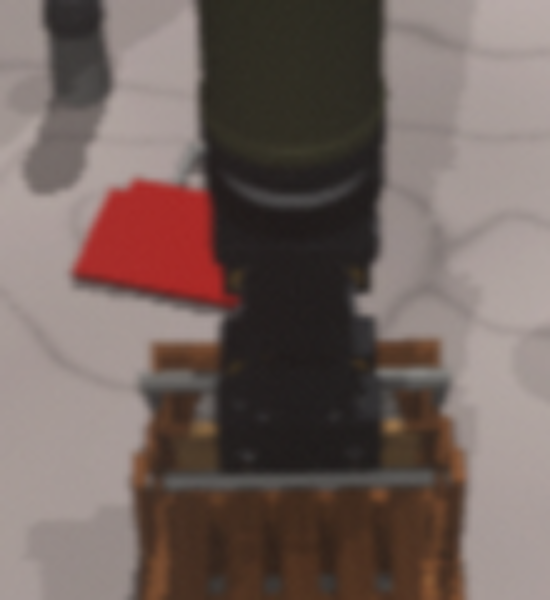

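The force has gone and the radius is back to 119 mm. Continuing through 2.2–2.7 rad.

```bash
python3 -m inch '[[-6.0,2.2,0,0,0,0],[-5.8,2.5,0,0,0,0],[-5.7,2.8,0,0,0,0],[-5.5,3.1,0,0,0,0],[-5.4,3.4,0,0,0,0],[-5.2,3.7,0,0,0,0],[-5.0,3.9,0,0,0,0],[-4.8,4.2,0,0,0,0],[-4.5,4.4,0,0,0,0]]'
python3 - <<'E'
from h import *
rep()
from plant import r
import cv2
for n in ("side","top"):
    s=r.snapshot(n);i=cv2.cvtColor(s["img"],cv2.COLOR_RGB2BGR)
    i=i[100:220,180:290] if n=="side" else i[140:280,160:300]
    cv2.imwrite(f"pics/{n}6.png",cv2.resize(i,None,fx=4,fy=4,interpolation=cv2.INTER_CUBIC))
E
```

```text
clock: 10.15
tool_pos: [0.5036, -0.0433, 0.1277]
eef_rot: [-0.585, -0.397, 0.397, 0.585]
contact_force: [-0.9, -0.0, -0.7]
opening: 0.151
t 10.15 G hinge frame mm [ -0.9 -83.4  81.7] axes in hinge x: [0.002 1.    0.   ] y: [-0.001  0.    -1.   ] F [-0.9 -0.4 -0.7] open mm 13.3 rackang 2.509
```

View pics/side6.png

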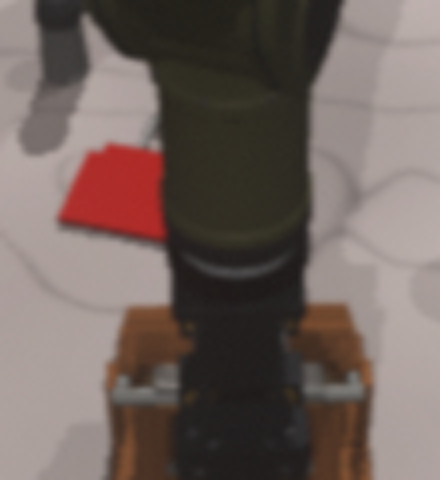

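View pics/top6.png

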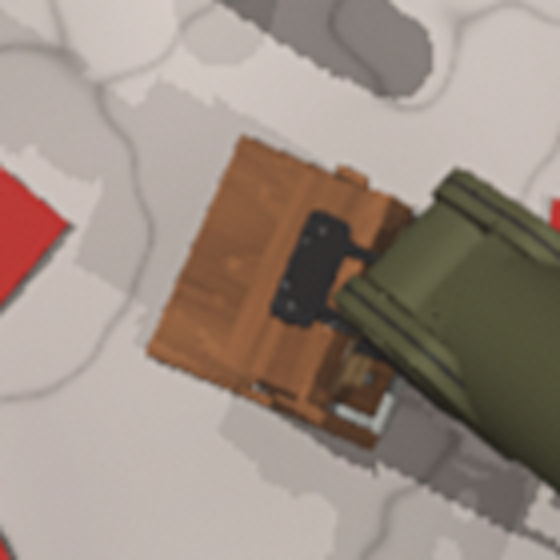

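Swing is at about 2.51 rad with the board between rack and bars, and forces near zero. Now down to the deck.

```bash
python3 -m inch '[[-4.3,4.2,0,0,0,0],[-4.1,4.4,0,0,0,0],[-3.8,4.7,0,0,0,0],[-3.5,4.9,0,0,0,0],[-3.2,5.1,0,0,0,0],[-3.0,5.2,0,0,0,0],[-2.8,5.3,0,0,0,0],[-2.5,5.4,0,0,0,0],[-2.3,5.5,0,0,0,0],[-2.0,5.6,0,0,0,0],[-1.7,5.6,0,0,0,0],[-1.3,5.8,0,0,0,0]]'
python3 -m inch '[[0,0,0,0,0,0],[0,0,0,0,0,0]]'
python3 - <<'E'
from h import *
rep()
from plant import r
import cv2
for n in ("side","top"):
    s=r.snapshot(n);i=cv2.cvtColor(s["img"],cv2.COLOR_RGB2BGR)
    i=i[120:260,180:290] if n=="side" else i[140:280,160:300]
    cv2.imwrite(f"pics/{n}7.png",cv2.resize(i,None,fx=4,fy=4,interpolation=cv2.INTER_CUBIC))
E
```

```text
clock: 11.25
tool_pos: [0.4925, -0.0756, 0.0664]
eef_rot: [0.585, 0.398, -0.397, -0.585]
contact_force: [1.1, 2.6, -0.6]
opening: 0.1
clock: 11.42
tool_pos: [0.4923, -0.0757, 0.0666]
eef_rot: [0.585, 0.397, -0.397, -0.585]
contact_force: [2.1, 1.9, -3.1]
opening: 0.104
t 11.42 G hinge frame mm [   0.4 -117.7   20.6] axes in hinge x: [ 0.003  1.    -0.   ] y: [ 0.001 -0.    -1.   ] F [ 1.2  2.5 -3.1] open mm 9.1 rackang 3.111
```

View pics/side7.png

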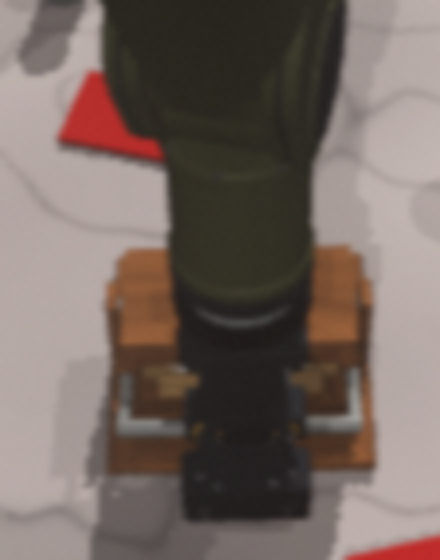

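View pics/top7.png

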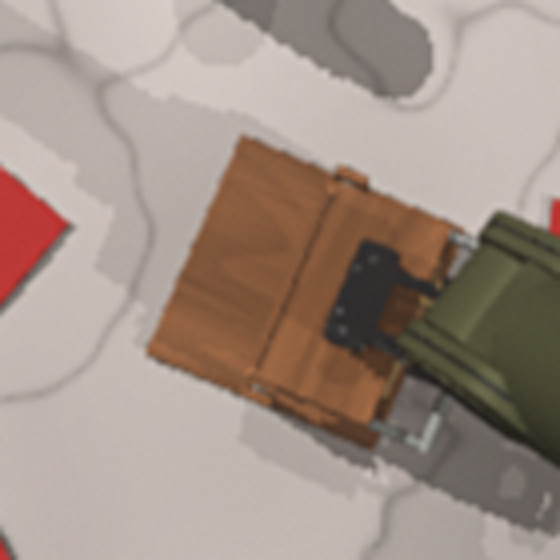

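```bash
python3 -m inch '[[0,1.5,0,0,0,0],[0,1,0,0,0,0],[0,0,0,0,0,0]]'
cat >> h.py <<'E'
def cloud(s):
    z=s["range_z"].astype(float);v,u=np.mgrid[:384,:512]
    c=np.stack([(u-s["mtx"][0,2])/s["mtx"][0,0]*z,(v-s["mtx"][1,2])/s["mtx"][1,1]*z,z],-1)
    T=np.linalg.inv(s["camera_from_world"]);P=c@T[:3,:3].T+T[:3,3]
    d=P-Hg;return np.stack([d@ex,d@ey,d[...,2]],-1)*1e3
E
python3 - <<'E'
from h import *
rep()
from plant import r
for n in("top","side"):
    H=cloud(r.snapshot(n)).reshape(-1,3)
    m=(H[:,0]>-60)&(H[:,0]<60)&(H[:,1]>-78)&(H[:,1]<-5)&(np.abs(H[:,2]-53)<9)
    q=H[m];A=np.c_[q[:,:2],np.ones(len(q))];print(n,len(q),np.linalg.lstsq(A,q[:,2],rcond=None)[0].round(3),np.median(q[:,2]))
E
```

```text
clock: 11.77
tool_pos: [0.4915, -0.0758, 0.0642]
eef_rot: [0.585, 0.397, -0.397, -0.585]
contact_force: [1.6, 0.5, -0.9]
opening: 0.1
t 11.77 G hinge frame mm [  -0.3 -118.1   18.2] axes in hinge x: [ 0.003  1.    -0.001] y: [ 0.    -0.001 -1.   ] F [ 1.3  1.  -0.9] open mm 8.8 rackang 3.131
top 796 [-1.0000e-03 -4.7000e-02  5.3679e+01] 55.4954624448844
side 368 [1.0000e-03 1.3000e-02 5.5129e+01] 55.05497381728874
```

```bash
python3 -m inch '[[0,1.5,0,0,0,0],[0,0,0,0,0,0],[0,0,0,0,0,0]]'
python3 - <<'E'
from h import *
rep()
from plant import r
H=[]
for n in("top","side"):
    H=cloud(r.snapshot(n)).reshape(-1,3)
    m=(H[:,0]>-60)&(H[:,0]<60)&(H[:,1]>-78)&(H[:,1]<-5)&(np.abs(H[:,2]-54)<6)&(np.abs(H[:,0])>30)
    q=H[m];A=np.c_[q[:,:2],np.ones(len(q))];print(n,len(q),np.linalg.lstsq(A,q[:,2],rcond=None)[0].round(3),np.median(q[:,2]))
    for lo in range(-80,0,10):
        k=m&(H[:,1]>lo)&(H[:,1]<lo+10);print(lo,k.sum(),np.median(H[k,2]).round(1),end="; ")
    print()
E
```

```text
clock: 12.12
tool_pos: [0.4911, -0.0758, 0.0626]
eef_rot: [0.585, 0.397, -0.398, -0.585]
contact_force: [0.7, -0.4, -2.4]
opening: 0.101
t 12.12 G hinge frame mm [  -0.6 -118.3   16.6] axes in hinge x: [ 0.003  1.    -0.001] y: [-0.    -0.001 -1.   ] F [ 0.8 -0.1 -2.4] open mm 8.9 rackang 3.145
top 540 [ 4.0000e-03 -2.9000e-02  5.3722e+01] 54.893963663672665
-80 46 56.1; -70 83 55.9; -60 78 55.1; -50 69 54.7; -40 68 54.7; -30 70 54.5; -20 83 54.3; -10 43 53.7; 
side 350 [-1.0000e-03 -1.4000e-02  5.3892e+01] 54.46202652185717
-80 69 55.3; -70 48 55.4; -60 50 54.9; -50 46 54.4; -40 48 54.7; -30 35 54.0; -20 35 53.3; -10 19 53.8;
```

Rack floor reads level: 55 mm above the axis, tilt about 0.02 rad, so rack is about 3.12 rad. I'll release and raise.

```bash
python3 -m inch '[[0,0,0,0,0,0],[0,0,0,0,0,0],[0,0,0,0,0,0],[0,0,0,0,0,0],[0,0,0,0,0,0]]' 24 15; python3 -c "
from h import *
rep()"; python3 -m inch '[[0,-10,0,0,0,0],[0,-15,0,0,0,0],[0,-20,0,0,0,0],[0,-20,0,0,0,0],[0,0,-23,0,0,0],[0,0,-23,0,0,0],[0,0,0,0,0,0]]'
python3 - <<'E'
from h import *
rep()
from plant import r
import cv2
for n in ("side","top"):
    s=r.snapshot(n);np.savez(f"{n}8.npz",**s);i=cv2.cvtColor(s["img"],cv2.COLOR_RGB2BGR)
    i=i[120:260,180:290] if n=="side" else i[140:280,160:300]
    cv2.imwrite(f"pics/{n}8.png",cv2.resize(i,None,fx=4,fy=4,interpolation=cv2.INTER_CUBIC))
    H=cloud(s).reshape(-1,3)
    m=(H[:,0]>-66)&(H[:,0]<66)&(H[:,1]>-78)&(H[:,1]<-5)&(np.abs(H[:,2]-54)<6)
    for lo in range(-80,0,10):
        k=m&(H[:,1]>lo)&(H[:,1]<lo+10);print(lo,k.sum(),np.median(H[k,2]).round(1),end="; ")
    print()
E
```

```text
clock: 12.63
tool_pos: [0.4913, -0.0753, 0.0628]
eef_rot: [0.585, 0.397, -0.397, -0.585]
contact_force: [-1.0, -0.7, 1.3]
opening: 0.272
t 12.63 G hinge frame mm [  -0.6 -117.7   16.8] axes in hinge x: [ 0.003  1.    -0.   ] y: [-0. -0. -1.] F [-0.6 -1.   1.3] open mm 24.0 rackang 3.143
clock: 13.22
tool_pos: [0.5384, -0.0942, 0.1283]
eef_rot: [0.587, 0.398, -0.395, -0.585]
contact_force: [0.3, 0.9, -0.5]
opening: 0.27
t 13.22 G hinge frame mm [  50.  -118.1   82.3] axes in hinge x: [0.007 1.    0.002] y: [ 0.005  0.002 -1.   ] F [-0.1  1.  -0.5] open mm 23.8 rackang 2.676
-80 110 52.7; -70 113 53.2; -60 124 53.2; -50 122 53.1; -40 111 53.3; -30 101 53.1; -20 103 53.1; -10 48 53.4; 
-80 112 53.5; -70 163 53.4; -60 154 53.3; -50 127 53.4; -40 125 54.1; -30 128 53.3; -20 187 53.6; -10 92 53.5;
```

View pics/side8.png

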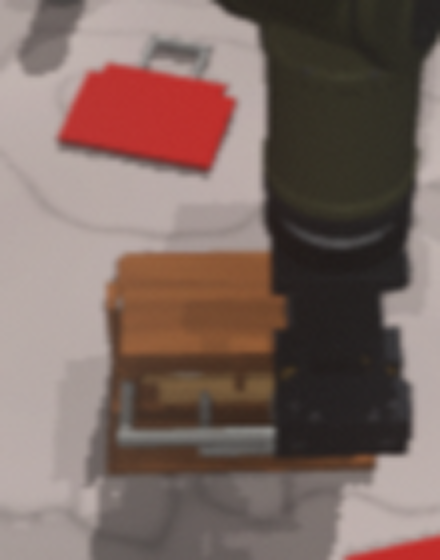

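View pics/top8.png

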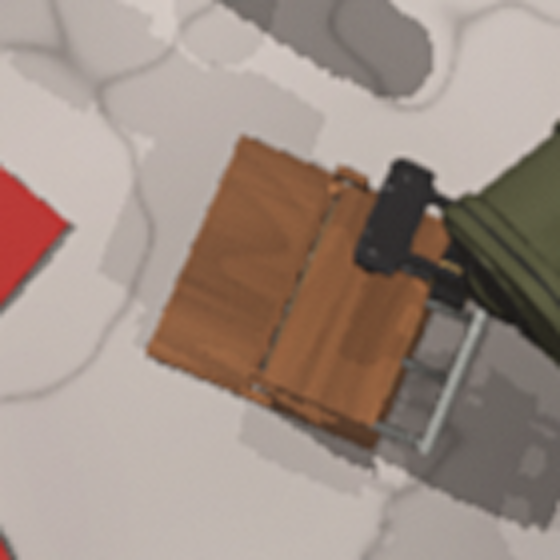

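Rack floor now reads 53.2 mm and flat, so it is fully over. Next I'll grip the rack bar alone at +46 mm.

```bash
python3 -m inch '[[0,15,3,0,0,0],[0,15,1,0,0,0],[0,15,0,0,0,0],[0,10,0,0,0,0],[0,5,0,0,0,0],[0,0,0,0,0,0],[0,0,0,0,0,0]]'; python3 -c "
from h import *
rep()"; python3 -m inch '[[0,0,0,0,0,0],[0,0,0,0,0,0],[0,0,0,0,0,0],[0,0,0,0,0,0],[0,0,0,0,0,0]]' 0 15
python3 - <<'E'
from h import *
rep()
from plant import r
import cv2
for n in ("side",):
    s=r.snapshot(n);i=cv2.cvtColor(s["img"],cv2.COLOR_RGB2BGR)
    i=i[120:260,180:290] if n=="side" else i[140:280,160:300]
    cv2.imwrite(f"pics/{n}9.png",cv2.resize(i,None,fx=4,fy=4,interpolation=cv2.INTER_CUBIC))
def tab(y,z):
    a=np.arctan2(z,y);Rr=np.hypot(y,z);t=a-np.radians(np.arange(0,181,3));X=Rr*np.cos(t);Y=-Rr*np.sin(t)
    d=np.round(np.c_[np.diff(X),np.diff(Y)],1)
    for i in range(0,60,12):print(i*3,",".join(f"[{x},{y},0,0,0,0]" for x,y in d[i:i+12]))
tab(-120,22.5)
E
```

```text
clock: 13.9
tool_pos: [0.5303, -0.0905, 0.0679]
eef_rot: [-0.585, -0.397, 0.397, 0.585]
contact_force: [-0.8, -0.6, -0.4]
opening: 0.274
t 13.9 G hinge frame mm [  41.3 -117.6   21.9] axes in hinge x: [ 0.002  1.    -0.   ] y: [-0. -0. -1.] F [-0.5 -0.9 -0.4] open mm 24.1 rackang 3.1
clock: 14.32
tool_pos: [0.5305, -0.0919, 0.0683]
eef_rot: [0.586, 0.397, -0.397, -0.585]
contact_force: [-1.2, -3.8, 6.2]
opening: 0.097
t 14.32 G hinge frame mm [  41.9 -118.7   22.3] axes in hinge x: [ 0.004  1.    -0.002] y: [ 0.001 -0.002 -1.   ] F [ 0.3 -4.   6.2] open mm 8.5 rackang 3.099
0 [1.3,-6.2,0,0,0,0],[1.7,-6.2,0,0,0,0],[2.0,-6.1,0,0,0,0],[2.3,-6.0,0,0,0,0],[2.6,-5.8,0,0,0,0],[2.9,-5.7,0,0,0,0],[3.2,-5.5,0,0,0,0],[3.5,-5.4,0,0,0,0],[3.8,-5.2,0,0,0,0],[4.0,-5.0,0,0,0,0],[4.3,-4.7,0,0,0,0],[4.5,-4.5,0,0,0,0]
36 [4.8,-4.3,0,0,0,0],[5.0,-4.0,0,0,0,0],[5.2,-3.7,0,0,0,0],[5.4,-3.5,0,0,0,0],[5.5,-3.2,0,0,0,0],[5.7,-2.9,0,0,0,0],[5.8,-2.6,0,0,0,0],[6.0,-2.3,0,0,0,0],[6.1,-2.0,0,0,0,0],[6.2,-1.6,0,0,0,0],[6.3,-1.3,0,0,0,0],[6.3,-1.0,0,0,0,0]
72 [6.4,-0.7,0,0,0,0],[6.4,-0.3,0,0,0,0],[6.4,0.0,0,0,0,0],[6.4,0.3,0,0,0,0],[6.4,0.7,0,0,0,0],[6.3,1.0,0,0,0,0],[6.2,1.3,0,0,0,0],[6.2,1.7,0,0,0,0],[6.1,2.0,0,0,0,0],[6.0,2.3,0,0,0,0],[5.8,2.6,0,0,0,0],[5.7,2.9,0,0,0,0]
108 [5.5,3.2,0,0,0,0],[5.4,3.5,0,0,0,0],[5.2,3.8,0,0,0,0],[5.0,4.0,0,0,0,0],[4.7,4.3,0,0,0,0],[4.5,4.5,0,0,0,0],[4.3,4.8,0,0,0,0],[4.0,5.0,0,0,0,0],[3.7,5.2,0,0,0,0],[3.5,5.4,0,0,0,0],[3.2,5.5,0,0,0,0],[2.9,5.7,0,0,0,0]
144 [2.6,5.8,0,0,0,0],[2.3,6.0,0,0,0,0],[2.0,6.1,0,0,0,0],[1.6,6.2,0,0,0,0],[1.3,6.3,0,0,0,0],[1.0,6.3,0,0,0,0],[0.7,6.4,0,0,0,0],[0.3,6.4,0,0,0,0],[-0.0,6.4,0,0,0,0],[-0.3,6.4,0,0,0,0],[-0.7,6.4,0,0,0,0],[-1.0,6.3,0,0,0,0]
```

View pics/side9.png

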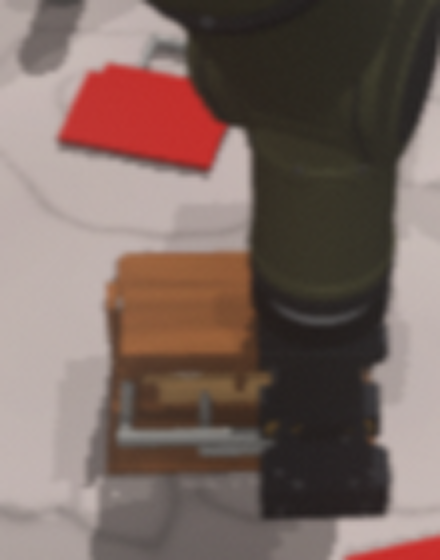

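I'm at x=42. I'll re-centre to about 47 for more clearance from the board's bar, then re-pinch.

```bash
python3 -m inch '[[0,0,0,0,0,0],[0,0,0,0,0,0],[0,0,-5,0,0,0],[0,0,0,0,0,0]]' 24 15;  python3 -m inch '[[-1,0,0,0,0,0],[0,0,0,0,0,0],[0,0,0,0,0,0],[0,0,0,0,0,0],[0,0,0,0,0,0]]' 0 15; python3 -c "
from h import *
rep()"; python3 -m inch '[[0.6,-3.1,0,0,0,0],[0.7,-3.1,0,0,0,0],[0.8,-3.1,0,0,0,0],[0.9,-3.1,0,0,0,0],[1,-3.1,0,0,0,0],[1,-3,0,0,0,0],[1.1,-3,0,0,0,0],[1.2,-3,0,0,0,0]]'
python3 - <<'E'
from h import *
rep()
from plant import r
import cv2
for n in ("side","top"):
    s=r.snapshot(n);i=cv2.cvtColor(s["img"],cv2.COLOR_RGB2BGR)
    i=i[120:260,180:290] if n=="side" else i[140:280,160:300]
    cv2.imwrite(f"pics/{n}10.png",cv2.resize(i,None,fx=4,fy=4,interpolation=cv2.INTER_CUBIC))
E
```

```text
clock: 14.7
tool_pos: [0.5363, -0.0925, 0.0677]
eef_rot: [0.585, 0.398, -0.397, -0.585]
contact_force: [1.1, 0.6, 0.9]
opening: 0.27
clock: 15.12
tool_pos: [0.5346, -0.0936, 0.0676]
eef_rot: [-0.585, -0.397, 0.397, 0.585]
contact_force: [1.1, 0.6, 0.2]
opening: 0.094
t 15.12 G hinge frame mm [  46.4 -118.8   21.6] axes in hinge x: [ 0.003  1.    -0.   ] y: [-0. -0. -1.] F [0.8 0.9 0.2] open mm 8.3 rackang 3.105
clock: 15.78
tool_pos: [0.5376, -0.0863, 0.0926]
eef_rot: [-0.585, -0.398, 0.397, 0.585]
contact_force: [0.8, 0.9, -2.7]
opening: 0.097
t 15.78 G hinge frame mm [  46.5 -111.    46.6] axes in hinge x: [0.002 1.    0.001] y: [ 0.     0.001 -1.   ] F [ 0.5  1.1 -2.7] open mm 8.6 rackang 2.887
```

View pics/side10.png

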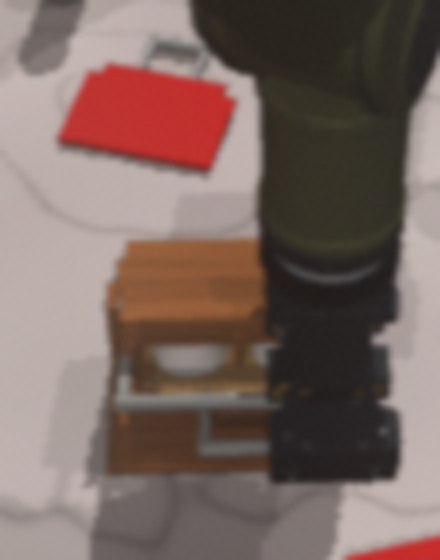

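View pics/top10.png

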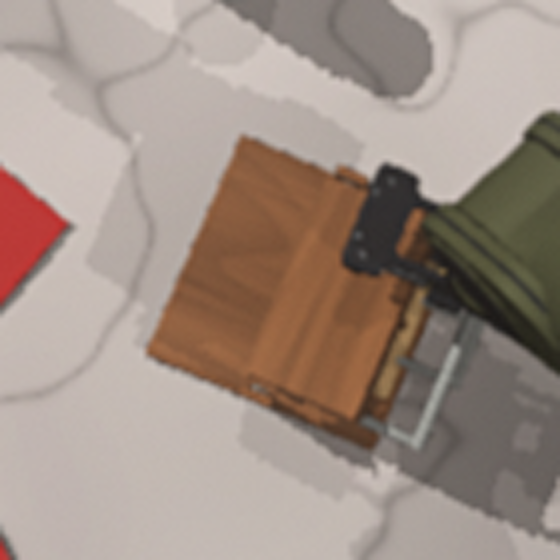

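The rack lifts alone at about 12°. The board's bar stays down at side crop (240,447), and the cups show as white at (190,355) on the board. Continuing.

```bash
python3 -m inch '[[1.2,-2.9,0,0,0,0],[1.3,-2.9,0,0,0,0],[1.4,-2.9,0,0,0,0],[1.5,-2.8,0,0,0,0],[1.6,-2.8,0,0,0,0],[1.6,-2.7,0,0,0,0],[3.5,-5.4,0,0,0,0],[3.8,-5.2,0,0,0,0],[4.0,-5.0,0,0,0,0],[4.3,-4.7,0,0,0,0],[4.5,-4.5,0,0,0,0]]'
python3 - <<'E'
from h import *
rep()
from plant import r
import cv2
for n in ("side",):
    s=r.snapshot(n);i=cv2.cvtColor(s["img"],cv2.COLOR_RGB2BGR)
    i=i[100:260,180:290]
    cv2.imwrite(f"pics/{n}11.png",cv2.resize(i,None,fx=3.7,fy=3.7,interpolation=cv2.INTER_CUBIC))
E
```

```text
clock: 16.8
tool_pos: [0.5494, -0.057, 0.1341]
eef_rot: [-0.584, -0.4, 0.396, 0.586]
contact_force: [6.4, 9.2, -14.5]
opening: 0.082
t 16.8 G hinge frame mm [ 46.7 -79.5  88.1] axes in hinge x: [0.001 1.    0.006] y: [ 0.001  0.006 -1.   ] F [  2.6  10.9 -14.5] open mm 7.2 rackang 2.448
```

View pics/side11.png

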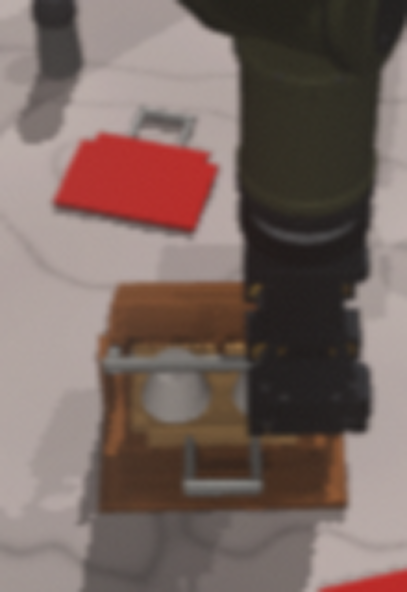

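```bash
cat >> h.py <<'E'
def bar(th,x,s="side",off=1.6):
    y,z=120*np.cos(th)+22.5*np.sin(th)+off,120*np.sin(th)-22.5*np.cos(th)
    return proj(s,Hg+ex*x*1e-3+ey*y*1e-3+np.array([0,0,z*1e-3])),y,z
E
python3 - <<'E'
from h import *
for d in range(120,160,4):
    u,y,z=bar(np.radians(d),-73);v,_,_=bar(np.radians(d),20); print(d,u.round(1),v.round(1),round(y,1),round(z,1))
E
python3 -m inch '[[0,0,0,0,0,0],[0,0,0,0,0,0]]'; python3 -c "
from h import *
rep()"
```

```text
120 [208.2 179. ] [248.1 178.2] -38.9 115.2
124 [208.2 182.5] [248.2 181.6] -46.8 112.1
128 [208.2 186. ] [248.3 185.2] -54.5 108.4
132 [208.3 189.7] [248.4 188.8] -62.0 104.2
136 [208.3 193.3] [248.5 192.4] -69.1 99.5
140 [208.4 197. ] [248.6 196.1] -75.9 94.4
144 [208.5 200.7] [248.7 199.8] -82.3 88.7
148 [208.6 204.3] [248.7 203.4] -88.2 82.7
152 [208.8 207.9] [248.8 207. ] -93.8 76.2
156 [208.9 211.4] [248.9 210.5] -98.9 69.4
clock: 17.02
tool_pos: [0.5494, -0.0571, 0.1339]
eef_rot: [-0.584, -0.4, 0.396, 0.585]
contact_force: [4.7, 8.2, -12.2]
opening: 0.088
t 17.02 G hinge frame mm [ 46.7 -79.6  87.9] axes in hinge x: [0.001 1.    0.006] y: [ 0.001  0.006 -1.   ] F [  1.4   9.3 -12.2] open mm 7.8 rackang 2.449
```

```bash
python3 -m inch '[[5.5,-4.8,0,0,0,0],[5.6,-4.5,0,0,0,0],[5.8,-4.2,0,0,0,0],[5.8,-3.8,0,0,0,0],[5.8,-3.2,0,0,0,0],[5.7,-2.9,0,0,0,0],[5.8,-2.6,0,0,0,0],[6.0,-2.3,0,0,0,0],[6.1,-2.0,0,0,0,0],[6.2,-1.6,0,0,0,0]]'
python3 - <<'E'
from h import *
rep()
from plant import r
import cv2
for n in ("side",):
    s=r.snapshot(n);i=cv2.cvtColor(s["img"],cv2.COLOR_RGB2BGR)
    i=i[100:260,180:290]
    cv2.imwrite(f"pics/{n}12.png",cv2.resize(i,None,fx=3.7,fy=3.7,interpolation=cv2.INTER_CUBIC))
E
```

```text
clock: 17.85
tool_pos: [0.5694, -0.0068, 0.1635]
eef_rot: [-0.585, -0.396, 0.398, 0.585]
contact_force: [7.1, 1.7, -21.8]
opening: 0.093
t 17.85 G hinge frame mm [ 47.  -25.3 117.5] axes in hinge x: [ 0.003  1.    -0.001] y: [-0.002 -0.001 -1.   ] F [  6.    4.2 -21.8] open mm 8.2 rackang 1.926
```

View pics/side12.png

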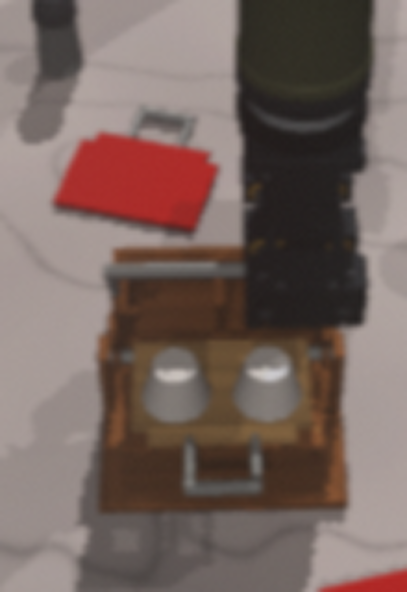

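Both cups stand mouth down on the board, and the rack follows alone. Continuing over the top, with the upward bias eased.

```bash
python3 -m inch '[[6.3,-0.5,0,0,0,0],[6.3,-0.2,0,0,0,0],[6.4,0.2,0,0,0,0],[6.4,0.2,0,0,0,0],[6.4,0.3,0,0,0,0],[6.4,0.3,0,0,0,0],[6.4,0.7,0,0,0,0],[6.3,1.0,0,0,0,0],[6.2,1.3,0,0,0,0],[6.2,1.7,0,0,0,0],[6.1,2.0,0,0,0,0]]'
python3 -c "
from h import *
rep()"
```

```text
clock: 18.82
tool_pos: [0.5954, 0.0585, 0.1587]
eef_rot: [0.585, 0.397, -0.397, -0.585]
contact_force: [2.4, -3.4, -6.7]
opening: 0.1
t 18.82 G hinge frame mm [ 47.2  45.  112.7] axes in hinge x: [ 0.003  1.    -0.001] y: [ 0.    -0.001 -1.   ] F [ 3.5 -2.3 -6.7] open mm 8.8 rackang 1.334
```

```bash
python3 -m inch '[[6.0,2.3,0,0,0,0],[5.8,2.6,0,0,0,0],[5.7,2.9,0,0,0,0],[5.5,3.2,0,0,0,0],[5.4,3.5,0,0,0,0],[5.2,3.8,0,0,0,0],[5.0,4.0,0,0,0,0],[4.7,4.3,0,0,0,0],[4.5,4.5,0,0,0,0],[4.3,4.8,0,0,0,0],[4.0,5.0,0,0,0,0],[3.7,5.2,0,0,0,0]]'
python3 -c "
from h import *
rep()"
```

```text
clock: 19.82
tool_pos: [0.6173, 0.1136, 0.1126]
eef_rot: [0.586, 0.397, -0.398, -0.585]
contact_force: [1.2, -4.6, -3.8]
opening: 0.105
t 19.82 G hinge frame mm [ 47.4 104.2  66.6] axes in hinge x: [ 0.003  1.    -0.002] y: [ 0.    -0.002 -1.   ] F [ 2.7 -3.8 -3.8] open mm 9.2 rackang 0.711
```

```bash
python3 -m inch '[[3.3,5.4,0,0,0,0],[3.0,5.5,0,0,0,0],[2.7,5.7,0,0,0,0],[2.6,5.8,0,0,0,0],[2.3,6.0,0,0,0,0],[2.0,6.1,0,0,0,0],[1.6,6.2,0,0,0,0],[1.3,6.3,0,0,0,0],[1.0,6.3,0,0,0,0],[0.7,6.4,0,0,0,0],[0.3,6.4,0,0,0,0],[0,5,0,0,0,0]]'; python3 -c "
from h import *
rep()";python3 -m inch '[[-0.3,5,0,0,0,0],[-0.5,5,0,0,0,0],[-0.7,5,0,0,0,0],[-0.3,2,0,0,0,0],[0,0,0,0,0,0],[0,0,0,0,0,0]]'
python3 - <<'E'
from h import *
rep()
from plant import r
import cv2
for n in ("side","top"):
    s=r.snapshot(n);i=cv2.cvtColor(s["img"],cv2.COLOR_RGB2BGR)
    i=i[120:260,180:290] if n=="side" else i[140:280,160:300]
    cv2.imwrite(f"pics/{n}13.png",cv2.resize(i,None,fx=4,fy=4,interpolation=cv2.INTER_CUBIC))
E
```

```text
clock: 20.82
tool_pos: [0.6238, 0.1313, 0.0411]
eef_rot: [0.586, 0.395, -0.399, -0.584]
contact_force: [-1.6, -7.7, -0.8]
opening: 0.103
t 20.82 G hinge frame mm [ 47.  123.2  -4.9] axes in hinge x: [ 0.004  1.    -0.005] y: [-0.001 -0.005 -1.   ] F [ 1.3 -7.8 -0.8] open mm 9.0 rackang 0.103
clock: 21.32
tool_pos: [0.6231, 0.1297, 0.0247]
eef_rot: [0.586, 0.395, -0.399, -0.585]
contact_force: [-1.3, -7.7, 0.1]
opening: 0.102
t 21.32 G hinge frame mm [ 46.9 121.4 -21.3] axes in hinge x: [ 0.004  1.    -0.005] y: [-0.001 -0.005 -1.   ] F [ 1.6 -7.7  0.1] open mm 8.9 rackang -0.031
```

View pics/side13.png

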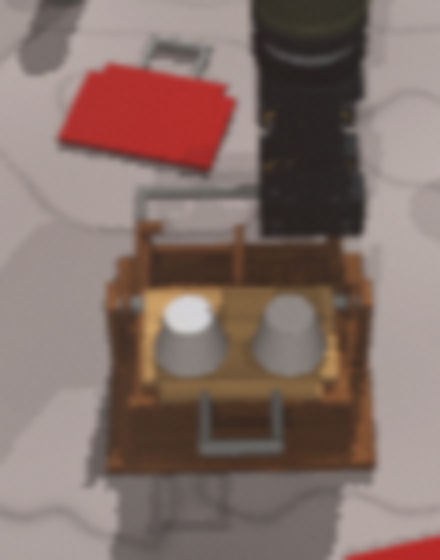

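The rack is back and the board and both cups are in place. I'll relieve the side load, open and raise straight up.

```bash
python3 -m inch '[[-1.5,1,0,0,0,0],[-1.5,0,0,0,0,0],[0,0,0,0,0,0]]'; python3 -c "
from h import *
rep()";python3 -m inch '[[0,0,0,0,0,0],[0,0,0,0,0,0],[0,0,0,0,0,0],[0,0,0,0,0,0],[0,0,0,0,0,0]]' 24 15; python3 -c "
from h import *
rep()"; python3 -m inch '[[0,-6,0,0,0,0],[0,-10,0,0,0,0],[0,-15,0,0,0,0],[0,-25,0,0,0,0],[0,-30,0,0,0,0],[0,-30,0,0,0,0],[0,-30,0,0,0,0],[25,-10,0,0,0,0],[30,0,0,0,0,0],[30,0,0,0,0,0],[30,0,0,0,0,0],[0,0,0,0,0,0]]'
python3 -m inch '[[30,0,0,0,0,0],[30,0,0,0,0,0],[0,0,0,0,0,0],[0,0,0,0,0,0],[0,0,0,0,0,0],[0,0,0,0,0,0]]'
python3 - <<'E'
from h import *
rep()
from plant import r
import cv2
for n in ("side","top"):
    s=r.snapshot(n);np.savez(f"{n}14.npz",**s);i=cv2.cvtColor(s["img"],cv2.COLOR_RGB2BGR)
    cv2.imwrite(f"pics/{n}14f.png",i)
    i=i[120:260,180:290] if n=="side" else i[140:280,160:300]
    cv2.imwrite(f"pics/{n}14.png",cv2.resize(i,None,fx=4,fy=4,interpolation=cv2.INTER_CUBIC))
    H=cloud(s).reshape(-1,3)
    m=(np.abs(H[:,0])<66)&(H[:,1]>-90)&(H[:,1]<10)
    for lo,hi in((6,20),(40,60)):
        q=H[m&(H[:,2]>lo)&(H[:,2]<hi)];print(n,lo,len(q),np.median(q,0).round(1),q.min(0).round(),q.max(0).round())
        for sg in(-1,1):
            k=q[q[:,0]*sg>0]
            if len(k):print("   side",sg,np.median(k,0).round(1))
    b=H[m&(H[:,2]>7)&(H[:,2]<17)];A=np.c_[b[:,:2],np.ones(len(b))];print("board plane",np.linalg.lstsq(A,b[:,2],rcond=None)[0].round(3))
    q=H[(np.abs(np.abs(H[:,0])-35)<20)&(H[:,1]>15)&(H[:,1]<70)&(H[:,2]<-20)];print("rack floor",len(q),np.median(q,0).round(1))
E
```

```text
clock: 21.67
tool_pos: [0.6231, 0.1297, 0.0244]
eef_rot: [-0.585, -0.397, 0.397, 0.585]
contact_force: [0.0, -3.7, 2.6]
opening: 0.102
t 21.67 G hinge frame mm [ 46.9 121.3 -21.6] axes in hinge x: [0.003 1.    0.001] y: [-0.     0.001 -1.   ] F [ 1.4 -3.4  2.6] open mm 9.0 rackang -0.034
clock: 22.08
tool_pos: [0.623, 0.1299, 0.0238]
eef_rot: [-0.585, -0.398, 0.397, 0.585]
contact_force: [0.8, 0.9, 0.3]
opening: 0.272
t 22.08 G hinge frame mm [ 46.8 121.5 -22.2] axes in hinge x: [0.002 1.    0.001] y: [-0.     0.001 -1.   ] F [0.4 1.2 0.3] open mm 24.0 rackang -0.038
clock: 23.08
tool_pos: [0.6652, 0.2445, 0.1822]
eef_rot: [-0.582, -0.401, 0.397, 0.586]
contact_force: [-0.9, 0.7, 0.8]
opening: 0.273
clock: 23.58
tool_pos: [0.6879, 0.2898, 0.1803]
eef_rot: [0.586, 0.397, -0.397, -0.585]
contact_force: [-0.0, -0.7, 0.5]
opening: 0.269
t 23.58 G hinge frame mm [ 48.6 294.1 134.3] axes in hinge x: [ 0.004  1.    -0.001] y: [ 0.001 -0.001 -1.   ] F [ 0.2 -0.6  0.5] open mm 23.7 rackang 0.571
side 6 920 [ -3.  -56.6  11.6] [-66. -90.   6.] [65.  7. 20.]
   side -1 [-28.3 -55.7  11.6]
   side 1 [ 31.2 -57.2  11.6]
side 40 235 [-19.7 -45.4  45.3] [-49. -59.  40.] [ 44. -28.  49.]
   side -1 [-34.4 -44.9  45.2]
   side 1 [ 27.4 -46.   45.4]
board plane [-0.0000e+00 -1.0000e-03  1.1549e+01]
rack floor 116 [ 20.1  62.7 -48.2]
top 6 448 [ 30.1 -64.2  12. ] [-51. -90.   6.] [65.  6. 20.]
   side -1 [-18.  -72.3  11.5]
   side 1 [ 44.6 -57.7  12.2]
top 40 113 [ 30.3 -41.6  45.9] [ 15. -57.  41.] [ 46. -27.  53.]
   side 1 [ 30.3 -41.6  45.9]
board plane [-4.0000e-03  9.0000e-03  1.2529e+01]
rack floor 0 [nan nan nan]
  return _methods._mean(a, axis=axis, dtype=dtype,
  ret = um.true_divide(
```

View pics/side14.png

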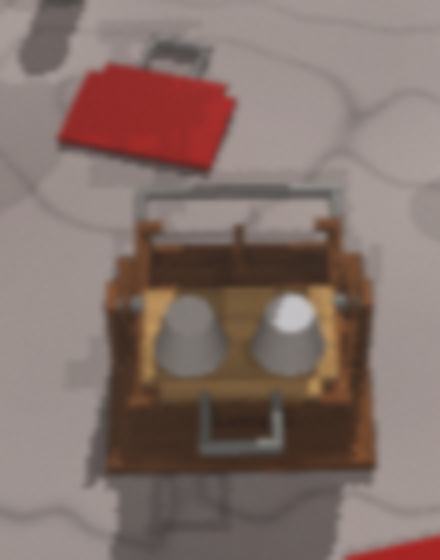

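View pics/top14f.png

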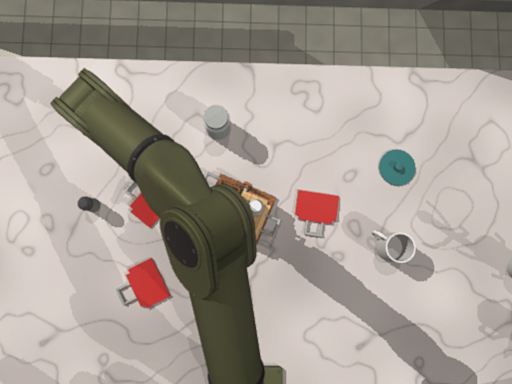

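The final pictures agree with the goal:
- **Board:** flat at 11.5 mm above the axis (deck 5.5 plus 6 thick).
- **Cups:** feet at about 45.5 mm (11.5 + 34), at x ±31 on the board.
- **Rack:** down, inside floor about -48 mm.
- **Bystanders:** at the same pixels as at the start.

Handing in.

```bash
python3 -c "
from plant import r
print(r.finish_job())"
```

```text
the job is handed in; nothing more can be done
None
```

I pinched both bars together at about 15 N and swung the rack and board over onto the deck. I then released the board, regripped the rack bar alone about 46 mm to one side, and swung the rack back. I let go, moved the arm clear, and handed in at about 24 s of the 56 s. The hand-in gives no verdict, so success rests on my own checks below.

**Swing over:**
- At the bottom, the rack floor first read 55 mm above the axis with about 0.02 rad of tilt, so roughly 3.12 rad. After release it read 53.2 mm and flat.
- The board looked flat against the rack on the way. I did not measure its distance from the seat directly, and the jaw opening suggested it slid about 2 mm within its play.

**Final state:**
- **Board:** it lies level at 11.5 mm above the axis, as expected on the deck.
- **Cups:** both stand mouth down with their feet at about 45.5 mm, about 31 mm either side of the middle.
- **Rack:** the side view gives its inside floor about 48 mm below the axis, as at rest. The arm hid that spot from the top camera, so I could not confirm it from there.
- **Bystanders:** mug, shaker, jar and lid are at their starting pixels in the top view.

**Disagreements:**
- The pinch showed the bars about 2 mm further out than the camera fit.
- Bar friction in the pads gave up to about 22 N of vertical force and a few millimetres of slip during the swings, well under the 120 N limit.

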